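# Turn a tin lid over on the flip chute

## Task

One of the two sample-tin lids still lies open side up. Lean that lid on the back rest at the top of the little chute, its closed face against the rest and one short side down in the notch, and let go of it; then tip its top edge forward over the notch so that it goes down the ramp and ends flat on the landing, open side down. Leave the other lid, which already lies open side down, where it is.

Things in the scene. Friction and masses are not known exactly. Their poses are not given: they have to be found in the camera images.
- lid_mid (a point): the lid to turn over: a pressed steel lid like a shallow rectangular tray, 64 x 46 mm, 14 high, walls 2.5, 42 to 84 g, lying open side up on the worktop. The point is its centre, half-way up (7 mm above the worktop). x: along its 64 mm length, y: across its width, z: out of the open side. It is alike either way round
- other_mid (a point): the other lid, of the same size, lying with its open side down and closed face up: leave alone. The point is its centre, half-way up
- chute: aluminium flip chute, fixed. Origin on the worktop below the notch; z up; ramp falls to -x. Notch (right angle) at z=36 mm: rest, 26 wide (y -13..13; fingers pass beside it), rises 45 deg to x=25 z=61; ledge rises 45 deg to tip x=-6 z=42. Leaning lid: centre x=18 y=0 z=64, open side to -x and up, top edge x=45 z=81: push it from behind at z 66 to 80 towards -x until well past the tip
- landing (a point): centre of the chute's level landing, on its floor, 6 mm above the worktop; axes as the chute's. The landing is 100 mm long (x) and 74 wide between guides 20 mm high, with a stop at its -x end; a 35 degree ramp leads down to it. The chute is slippery (friction 0.14 to 0.2): a lid let go a few mm up the rest slides into the notch, one tipped past upright falls and slides down here by itself
Not all that is in view belongs to the job. Leave any black or orange look-alike of the part that bears lid_mid alone.

How it is judged:
By the outcome, as a careful person would: the job done as asked, in the order asked, and still so for the second after the job is handed in, with the robot touching nothing.
It also fails if it takes over 58 s, if anything falls off the work surface, if the arm or the gripper's body presses on something with over 40 N, if the wrist force passes 120 N, or if a joint passes its speed limit or range.

## Robot

A 6-joint arm with a two-finger parallel gripper is mounted at the origin on a cart in front of the work surface, level with it; the furniture and walls round the work are solid. World frame = base frame: x ahead of the robot, y to its left, z up, the work surface at z = 0. Lengths are in m, angles in rad, forces in N, time in s.
With the tool pointing down it reaches from about 0.35 to 0.875 m from the base axis. Payload 15.5 kg.
Tool frame: the origin (TCP) lies midway between the tips of the shut fingers; the grasp point (between the pads) lies 19 mm behind it; z points along the fingers, y is the line along which they close (so a half turn about z gives the same grasp; the last joint's range is limited). The gripper opens to 85 mm and grips with 20 to 120 N. Pads are 22 mm wide; open, the fingers measure 114 mm over their backs; the gripper's body (76 mm by 85 mm) begins 54 mm behind the grasp point. The pads swing forward as they close: fully open they stand 13 mm farther back than shut.
Start: joints at [1.115, 0.494, 1.345, -0, 1.302, -0.096], TCP at [0.22, 0.585, 0.231] pointing down, gripper open.
Joint ranges: [-2.91, 2.91], [-0.82, 2.16], [0.22, 2.67], [-1.22, 4.37], [0.12, 2.79], [-3.08, 3.08]. Speed limits (rad/s): [1.89, 1.89, 2.57, 3.01, 3.01, 3.01].

## Interface

Orientations are given as a rotation vector (axis times angle).
In Python, from cell import status, imaging, arm gives the robot as it stands.
- The arm moves only by the shell command python3 -m handwheel 'ROWS' [FORCE]. ROWS is JSON, a list that holds one entry, the list of rows, each a list of 7 numbers: the shift along the tool's x, y, z in units of 60 mm (1.0 is 60 mm), then the turn, a rotation vector about the tool's x, y, z in units of 10 degrees (1.0 is 10 degrees), then the opening, from 0 (shut) to 1 (fully open). In form: [[[dx, dy, dz, ax, ay, az, jaw], ...]]. A call has 1 to 10 rows; each row shifts and turns the commanded pose from where the row before left it, along the tool's axes as they then stand; what a row does not reach is not made up. A row lasts 1/8 s, in which the tool goes at most 62.5 mm and 10.7 degrees, less where a joint would pass 70% of its speed; a pose out of reach is approached as far as the arm can. A call is refused whole if a number of a shift passes 1 or a number of a turn 1, either way. A call with a gripper value outside its range is refused whole. The fingers move at their own pace and stop on an object; FORCE is the grip in N (left out, the last holds). Time passes only in rows, so rows that do not move let the fingers close. It gives the time, the measured TCP pose, the force, the opening and the grip force at its end, in the units of the state.
- status.sense(): the state, without advancing time (a new reading comes with each control period).
- imaging.capture(name): name is "scene" or "top" or "wrist"; returns a dict with "frame" (384x512x3 uint8, red, green, blue), "range_z" (384x512 float32, m along the optical axis (not along the pixel's ray), 0 where there is no reading), "camera_matrix" (3x3 intrinsics, pixels), "cam_to_world" (4x4, takes a point from camera to world coordinates); the wrist camera has in their place "tool_from_camera" (4x4, takes a point from camera to tool coordinates, whose origin is the TCP and whose axes are the flange's). Camera axes: x right, y up, looking along -z (the intrinsics and any distortion apply to the point x, -y, -z); pixel columns grow to the right and rows downward; lengths in m; the calibration is good to about 2 mm. A picture is of the moment at which its call begins: read the wrist's pose just before it.
- arm.finish_job(): hands the job in; it is judged then, once.
The state is a dict: "clock": time; "joint_pos": joint angles; "qd": joint speeds; "joint_torque": joint torques, N m; "tcp_pos": TCP position; "tool_rot": TCP orientation; "force": force on the tool from outside, world axes, zero at the start; "moment": the same for the moment, N m; "opening": finger opening in m; "finger_force": force on a finger pad.
Only numpy, scipy, OpenCV 4.12 (cv2) and the standard library are available. Lean on these libraries where they do the work, as an engineer would, in place of code of your own. Each camera call takes 0.05 s, during which the arm holds its last target. There are 200 camera calls.

## Working session

There is one attempt and no reset: what is moved stays moved. The work goes in short steps, Python scripts to look and compute and a shell command to move; the robot and the scene stay as the last step left them, time stands still between calls to the robot, and variables do not carry over. Pictures are saved under pics/ and viewed, at most 10 in all, crops included, and the job is handed in when it is done.

```bash
mkdir -p pics; ls
cat > h.py <<'E'
import numpy as np, cv2
from cell import status, imaging, arm
from scipy.spatial.transform import Rotation as R
def cloud(c,T=None):
    K=c["camera_matrix"]; z=c["range_z"]; T=c.get("cam_to_world") if T is None else T
    v,u=np.mgrid[:z.shape[0],:z.shape[1]]
    p=np.stack([(u-K[0,2])/K[0,0]*z,-(v-K[1,2])/K[1,1]*z,-z],-1)
    P=p@T[:3,:3].T+T[:3,3]; P[z==0]=np.nan; return P
def save(n,c): cv2.imwrite(f"pics/{n}.png",c["frame"][...,::-1])
def tool():
    s=status.sense(); T=np.eye(4); T[:3,:3]=R.from_rotvec(s["tool_rot"]).as_matrix(); T[:3,3]=s["tcp_pos"]; return T
E
python3 - <<'E'
from h import *
s=status.sense(); print(s)
a=imaging.capture("top"); b=imaging.capture("scene")
np.savez("c0.npz",**{k+n:v for n,c in (("t",a),("s",b)) for k,v in c.items()})
im=np.hstack([a["frame"],b["frame"]]); 
save("top0",a); save("sc0",b)
E
```

```text
pics
{'clock': 0.0, 'joint_pos': array([ 1.11548036e+00,  4.94242260e-01,  1.34613935e+00, -5.29490082e-06,
        1.30253475e+00, -9.54930721e-02]), 'qd': array([-0.00061828, -0.00146365,  0.00151583,  0.00027274, -0.00131786,
       -0.00124063]), 'joint_torque': array([-3.79573306e-03, -8.82175469e+01, -3.83856297e+01, -4.56497737e-04,
        1.02337197e-02, -7.37444282e-06]), 'tcp_pos': array([0.21989552, 0.58463579, 0.23066075]), 'tool_rot': array([-5.62098469e-01, -3.09053636e+00,  2.00286853e-03]), 'force': array([ 0.12454903,  0.20777914, -0.01309798]), 'moment': array([-0.01218338, -0.02027383, -0.00579666]), 'finger_force': 0.0, 'opening': 0.0856978572471521}
```

View pics/top0.png

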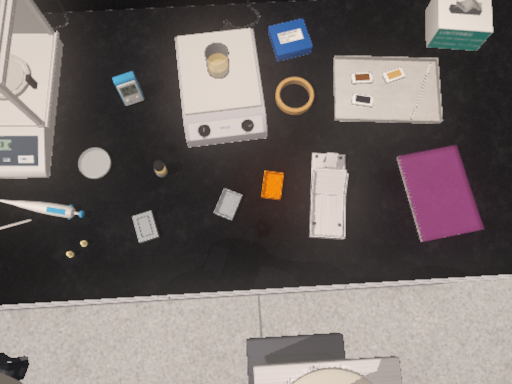

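View pics/sc0.png

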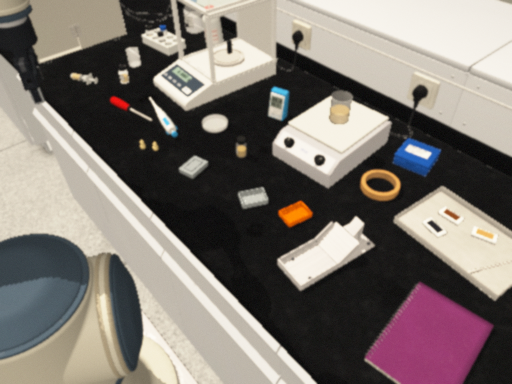

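Candidates in the top view are the grey lids at (228,204) and (145,226). The orange look-alike at (272,185) is to be left alone. The chute is at (328,195). I'll check which grey lid is open side up using an enlarged crop and the depth.

Run:
```python
from h import *
d=np.load("c0.npz")
a={k[:-1]:d[k] for k in d.files if k.endswith("t")}; P=cloud(a)
b={k[:-1]:d[k] for k in d.files if k.endswith("s")}; Q=cloud(b)
f=a["frame"]; g=b["frame"]
c=lambda im,x,y,w,h,s:cv2.resize(im[y:y+h,x:x+w],None,fx=s,fy=s,interpolation=cv2.INTER_CUBIC)
top=np.hstack([c(f,125,205,40,40,6),c(f,208,184,40,40,6),c(f,300,145,53,100,2.4)[:240]])
bot=np.hstack([c(g,170,145,60,45,5),c(g,225,178,60,45,5)])
w=max(top.shape[1],bot.shape[1]); pad=lambda i:np.pad(i,((0,0),(0,w-i.shape[1]),(0,0)))
cv2.imwrite("pics/crop.png",np.vstack([pad(top),pad(bot)])[...,::-1])
print(top.shape,bot.shape)
np.set_printoptions(precision=4,suppress=True)
for n,(x,y) in dict(A=(145,226),B=(228,204)).items():
    q=P[y-22:y+22,x-22:x+22].reshape(-1,3); m=q[:,2]>0.006; q=q[m]
    r=cv2.minAreaRect((q[:,:2]*1000).astype(np.float32)); print(n,r,"zpct",np.nanpercentile(q[:,2],[5,50,95]), "centre z",P[y,x])
q=P[145:245,300:355].reshape(-1,3); q=q[q[:,2]>0.004]
r=cv2.minAreaRect((q[:,:2]*1000).astype(np.float32)); print("chute",r,cv2.boxPoints(r),q[:,2].max())
print("lowtable",np.nanmedian(P[250:280,300:350,2]))
for row in range(150,242,4): print(row,P[row,312:348:5,2]*1000, P[row,328,:2])
```

```text
(240, 607, 3) (225, 600, 3)
A ((464.3916931152344, 388.59136962890625), (60.436309814453125, 78.3892593383789), 86.45011138916016) zpct [0.0105 0.0138 0.0168] centre z [0.4677 0.3867 0.0137]
B ((512.2620849609375, 193.13534545898438), (49.785430908203125, 92.61294555664062), 64.96835327148438) zpct [0.0063 0.0121 0.016 ] centre z [0.5105 0.1948 0.0034]
chute ((519.2577514648438, -39.81585693359375), (129.24285888671875, 236.58119201660156), 85.2174072265625) [[ 395.9912  -94.3498]
 [ 631.7487 -114.0748]
 [ 642.5243   14.7181]
 [ 406.7668   34.4431]] 0.06485887924476907
lowtable -0.00010886810004961944
150 [ 1.115  -2.3482 -0.3297  0.0254  0.4109 -3.4304 -1.0771 -3.4873] [ 0.6309 -0.053 ]
154 [ 1.8061  2.4317  4.2875 57.5986 62.9352 61.8141  3.9253  1.571 ] [ 0.5997 -0.0395]
158 [ 1.8103  2.4163  1.9349 54.9327 52.7592  4.4832  4.0515  2.0858] [ 0.5932 -0.0404]
162 [ 4.3669  0.7766  3.857  45.2631 47.4203  1.0342  4.5394 -0.3188] [ 0.5862 -0.0411]
166 [ 3.0896  5.629  -1.0221 38.5358 38.1507  4.2604  2.3607 -0.3034] [ 0.5776 -0.0407]
170 [-0.2915 40.7152 39.004  37.6827 42.7745 37.770
[... 792 characters left out ...]
6  3.3537 -1.7477] [ 0.4913 -0.038 ]
210 [6.6952 8.114  9.0656 5.3356 7.4164 8.1004 3.6269 1.2364] [ 0.4813 -0.0367]
214 [5.4301 9.811  4.633  6.1282 6.8922 4.689  3.535  0.9304] [ 0.4725 -0.0363]
218 [ 0.6657  5.8385  2.2019  7.9632  2.7829  4.2885  6.2069 -2.545 ] [ 0.463  -0.0353]
222 [2.0574 2.3608 2.0273 4.6144 3.5971 6.262  5.5577 0.492 ] [ 0.4538 -0.0347]
226 [6.9154 5.3094 2.3779 9.9329 5.5557 5.0029 8.9182 1.4698] [ 0.4441 -0.0333]
230 [ 6.875   6.8409  4.9562  6.8288  7.9578  7.1151  5.2446 -0.2359] [ 0.4349 -0.0326]
234 [0.8426 6.1218 6.5194 6.3541 9.8011 4.9578 6.3069 1.1706] [ 0.426  -0.0321]
238 [ 0.0202  0.8043  1.7522 10.5783  7.9368 17.022  18.1827 -0.6749] [ 0.4163 -0.0306]
```

View pics/crop.png

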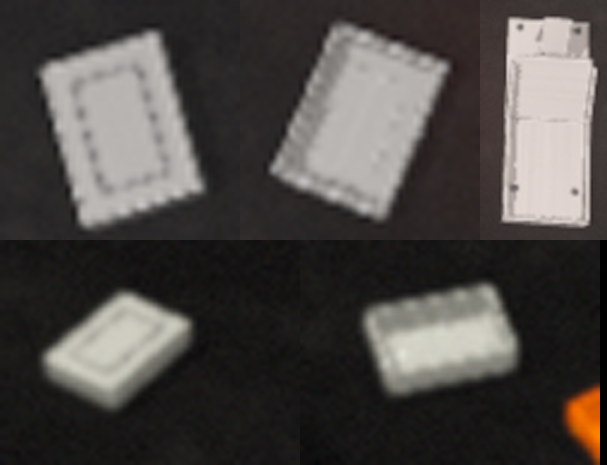

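The lid at top pixel (228,204) shows inner walls and its floor is at z≈3 mm, so it lies open side up and is the one to turn. The lid at (145,226) has its closed face up (z≈14 mm) and stays put. The chute falls towards the robot, with the rest on the far side. I'll go to a viewpoint covering both with the wrist camera.

```bash
cat >> h.py <<'E'
np.set_printoptions(precision=4,suppress=True)
def plan(p,Rm=None):
    T=tool(); d=T[:3,:3].T@(np.array(p)-T[:3,3])/0.06
    print("shift",d,"max",abs(d).max())
    if Rm is not None: print("turn",np.rad2deg(R.from_matrix(T[:3,:3].T@Rm).as_rotvec())/10)
E
python3 - <<'E'
from h import *
a=imaging.capture("wrist"); print(a["camera_matrix"],a["tool_from_camera"])
plan([0.50,0.08,0.33]); print(tool())
E
```

```text
[[318.3032   0.     254.6721]
 [  0.     318.3032 189.1065]
 [  0.       0.       1.    ]] [[ 0.0006  0.9501  0.3119  0.0805]
 [ 1.     -0.0004 -0.001  -0.0004]
 [-0.0008  0.3119 -0.9501 -0.1423]
 [ 0.      0.      0.      1.    ]]
shift [-7.3309 -6.2316 -1.6478] max 7.330904027910839
[[-0.936   0.3521 -0.0004  0.2199]
 [ 0.3521  0.936  -0.0008  0.5848]
 [ 0.0001 -0.0009 -1.      0.2309]
 [ 0.      0.      0.      1.    ]]
```

```bash
python3 -m handwheel '[[[-0.73,-0.62,0,0,0,0,1],[-0.73,-0.62,0,0,0,0,1],[-0.73,-0.62,0,0,0,0,1],[-0.73,-0.62,0,0,0,0,1],[-0.73,-0.62,0,0,0,0,1],[-0.73,-0.62,0,0,0,0,1],[-0.73,-0.62,0,0,0,0,1],[-0.73,-0.62,0,0,0,0,1],[-0.73,-0.62,0,0,0,0,1],[-0.73,-0.62,0,0,0,0,1]]]'
python3 -m handwheel '[[[0,0,0,0,0,0,1],[0,0,0,0,0,0,1],[0,0,0,0,0,0,1]]]'
python3 - <<'E'
from h import *
T=tool(); a=imaging.capture("wrist"); save("w1",a)
np.savez("w1.npz",T=T,**a); print(T)
E
```

```text
clock: 1.4
tcp_pos: [0.4997, 0.0807, 0.2313]
tool_rot: [0.562, 3.091, 0.0]
force: [1.5, 1.3, -0.3]
opening: 0.0854
finger_force: 0.0
clock: 1.78
tcp_pos: [0.4984, 0.0836, 0.2312]
tool_rot: [-0.56, -3.091, -0.0]
force: [-0.6, -0.3, -0.4]
opening: 0.0856
finger_force: 0.0
[[-0.9364  0.3509 -0.0004  0.4984]
 [ 0.3509  0.9364  0.0001  0.0836]
 [ 0.0005 -0.0001 -1.      0.2312]
 [ 0.      0.      0.      1.    ]]
```

View pics/w1.png

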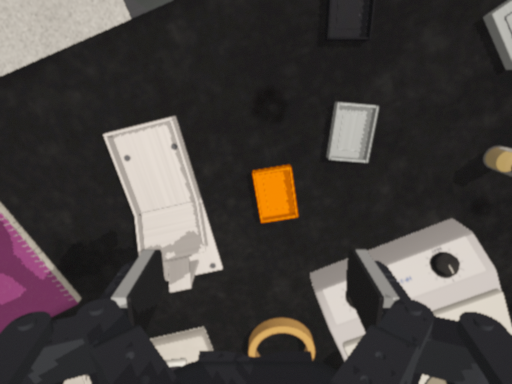

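The wrist view shows the lid at (353,132), the orange look-alike at (275,193), a black one at (348,18), and the chute from about (140,130) to (190,270). Next I fit both poses.

Run:
```python
from h import *
d=dict(np.load("w1.npz")); T=d["T"]@d["tool_from_camera"]; K=d["camera_matrix"]
P=cloud(d,T); g=d["frame"].astype(int)
def rayz(uv,z):
    uv=np.asarray(uv,float); r=np.c_[(uv[:,0]-K[0,2])/K[0,0],-(uv[:,1]-K[1,2])/K[1,1],-np.ones(len(uv))]@T[:3,:3].T
    return T[:3,3]+r*((z-T[2,3])/r[:,2])[:,None]
def blob(x0,y0,x1,y1,thr=70):
    m=np.zeros(g.shape[:2],np.uint8); m[y0:y1,x0:x1]=(g[y0:y1,x0:x1].min(-1)>thr)
    c=max(cv2.findContours(m,0,2)[0],key=cv2.contourArea); return m,c
m,c=blob(315,90,395,175)
r=cv2.minAreaRect(c); print(r)
# rim: points with z>10mm
q=P[90:175,315:395].reshape(-1,3); print("zpct",np.nanpercentile(q[q[:,2]>.008][:,2],[50,90]))
for z in (0.0,0.014):
    w=rayz(c[:,0],z)[:,:2]*1000; rr=cv2.minAreaRect(w.astype(np.float32)); print("lid z",z,rr)
m,c=blob(90,105,235,300,90)
# per-point cloud
q=P[m>0]; q=q[np.isfinite(q[:,2])]
# axis dir from ramp+landing normals: ramp plane
xy=q[:,:2]
k=(q[:,2]>0.012)&(q[:,2]<0.034)
best=None
for yaw in np.deg2rad(np.arange(-30,30,0.5)):
    ex=np.array([np.cos(yaw),np.sin(yaw)]);ey=np.array([-ex[1],ex[0]])
    v=xy@ey; w=np.percentile(v,99)-np.percentile(v,1)
    if best is None or w<best[0]: best=(w,yaw)
print("yaw minwidth",np.rad2deg(best[1]),best[0])
# ramp plane fit (exclude guides: take local fit ransac)
yaw=best[1]
ex=np.array([np.cos(yaw),np.sin(yaw)]);ey=np.array([-ex[1],ex[0]])
u=xy@ex; v=xy@ey; vm=(np.percentile(v,1)+np.percentile(v,99))/2
print("vmid",vm, "guides top/edges",np.percentile(v,[.5,1,2,50,98,99,99.5]))
s=abs(v-vm)<0.03
for a in np.arange(u.min(),u.max(),0.006):
    b=s&(u>=a)&(u<a+.006); 
    if b.sum(): print(round(a+.003,4),b.sum(),np.median(q[b,2])*1000,v[b].min()-vm,v[b].max()-vm)
```

```text
((352.4486999511719, 131.99191284179688), (44.969207763671875, 62.0211181640625), 8.972626686096191)
zpct [0.0133 0.0146]
lid z 0.0 ((512.736083984375, 199.22561645507812), (51.76849365234375, 68.84703826904297), 64.67979431152344)
lid z 0.014 ((509.3700866699219, 195.93505859375), (49.82854080200195, 66.26704406738281), 64.6797866821289)
yaw minwidth -8.0 0.11574736393796971
vmid 0.052323831259499846 guides top/edges [-0.0159 -0.0055 -0.0043  0.0396  0.1093  0.1102  0.1106]
0.4186 260 18.31481520804934 -0.02997146473010881 0.021094945627098162
0.4246 245 5.774895951417392 -0.029954417862396384 0.021164130574374225
0.4306 241 5.727619632614422 -0.02993456325137592 0.021357947831957526
0.4366 241 5.87039172264009 -0.029673906786398724 0.021343278139938394
0.4426 235 5.91736293107753 -0.029409415594806552 0.021477679584093516
0.4486 230 5.93648785832257 -0.029869805556733933 0.021735481106847122
0.4546 226 5.846062391267587 -0.029990142702898768 0.021936905532903013
0.4606 229 5.824815678076966 -0.029844320499384003 0.02202369853787802
0.4666 218 5.858832652583939 -0.029694560230462647
[... 1473 characters left out ...]
3969040567 -0.02871775151593209 0.02456261885780394
0.5986 398 27.58355669052856 -0.029234152357403752 0.02483568822204029
0.6046 191 13.816628275692466 -0.029056867988211926 0.024917398101987766
0.6106 105 2.465704370352484 -0.008157594677347745 0.0246932477436587
0.6166 100 2.815580106778015 -0.011139450813727407 0.025258841339644005
0.6226 77 2.2903313863570918 -0.015068296753774538 0.02414877458191359
0.6286 5 -0.5695999481806213 -0.019557535397443183 -0.012198931239500936
0.6346 3 -0.027058689007875003 -0.022261227811665004 -0.019550089888432938
0.6406 3 -1.1261543375889471 -0.02534242285628668 -0.02489718707394767
0.6466 2 -1.2258240808058207 -0.029197255592819816 -0.026491757576309952
```

Run:
```python
from h import *
d=dict(np.load("w1.npz")); T=d["T"]@d["tool_from_camera"]
P=cloud(d,T); q=P[105:300,90:235].reshape(-1,3); g=d["frame"][105:300,90:235].min(-1).ravel()
k=(g>90)&(q[:,2]>.0035); q=q[k]
yaw=np.deg2rad(-7.)
for it in range(3):
    ex=np.array([np.cos(yaw),np.sin(yaw)]);ey=np.array([-ex[1],ex[0]])
    u=q[:,:2]@ex; v=q[:,:2]@ey
    L=[]
    for a in np.arange(.43,.51,.004):
        b=(u>a)&(u<a+.004)&(abs(q[:,2]-.006)<.0018)
        t=(u>a)&(u<a+.004)&(abs(q[:,2]-.026)<.0025)
        L.append([a+.002,*np.percentile(v[b],[1,99]),*(np.percentile(v[t],[1,99]) if t.sum()>3 else [np.nan]*2)])
    L=np.array(L)
    s=[np.polyfit(L[:,0],L[:,i],1)[0] for i in (1,2,3,4)]
    print(np.rad2deg(yaw),"slopes",np.rad2deg(s),"med",np.nanmedian(L,0))
    yaw+=np.nanmean(s[2:])
ex=np.array([np.cos(yaw),np.sin(yaw)]);ey=np.array([-ex[1],ex[0]])
u=q[:,:2]@ex; v=q[:,:2]@ey
r=(q[:,2]>.044)&(u>.575)
A=np.c_[q[r],np.ones(r.sum())]
print("rest v",np.percentile(v[r],[1,2,50,98,99]),"zmax",q[r,2].max(),"u",u[r].min(),u[r].max())
pr=np.polyfit(u[r],q[r,2],1); print("rest slope",pr,"u at z36",(0.036-pr[1])/pr[0])
m=(q[:,2]>.012)&(q[:,2]<.036)&(u<.565)&(abs(v-np.median(v[r]))<.025)
pm=np.polyfit(u[m],q[m,2],1); print("ramp",pm,"u at z42",(0.042-pm[1])/pm[0],"u at z6",(0.006-pm[1])/pm[0])
# ramp gradient direction
C,*_=np.linalg.lstsq(np.c_[q[m,:2],np.ones(m.sum())],q[m,2],rcond=None); print("ramp yaw",np.rad2deg(np.arctan2(C[1],C[0])))
C,*_=np.linalg.lstsq(np.c_[q[r,:2],np.ones(r.sum())],q[r,2],rcond=None); print("rest yaw",np.rad2deg(np.arctan2(C[1],C[0])),C)
print("yaw",np.rad2deg(yaw),ex,ey)
plan([.511,.197,.10])
```

```text
-7.0 slopes [-0.0063  2.0412     nan     nan] med [ 0.472  -0.0114  0.0652     nan     nan]<stdin>:16: RuntimeWarning: All-NaN slice encountered
<stdin>:17: RuntimeWarning: Mean of empty slice
Traceback (most recent call last):
IndexError: index -1 is out of bounds for axis 0 with size 0
```

```bash
cat > ch.py <<'E'
from h import *
def chute(q,yaw0=-6.):
    yaw=np.deg2rad(yaw0)
    for it in range(4):
        ex=np.array([np.cos(yaw),np.sin(yaw)]);ey=np.array([-ex[1],ex[0]])
        u=q[:,:2]@ex; v=q[:,:2]@ey
        L=[]
        for a in np.arange(.43,.51,.004):
            t=(u>a)&(u<a+.004)&(q[:,2]>.014)&(q[:,2]<.03)
            if t.sum()>3: L.append([a+.002,*np.percentile(v[t],[2,98])])
        L=np.array(L); s=[np.polyfit(L[:,0],L[:,i],1)[0] for i in (1,2)]
        print(np.rad2deg(yaw),"slopes",np.rad2deg(s),"med",np.median(L,0)); yaw+=np.mean(s)
    ex=np.array([np.cos(yaw),np.sin(yaw)]);ey=np.array([-ex[1],ex[0]])
    u=q[:,:2]@ex; v=q[:,:2]@ey
    r=(q[:,2]>.044)&(u>.575)
    print("rest v",np.percentile(v[r],[1,2,50,98,99]),"zmax",q[r,2].max(),"u",u[r].min(),u[r].max())
    pr=np.polyfit(u[r],q[r,2],1); print("rest slope",pr,"u at z36",(0.036-pr[1])/pr[0])
    m=(q[:,2]>.012)&(q[:,2]<.036)&(u<.565)&(abs(v-np.median(v[r]))<.025)
    pm=np.polyfit(u[m],q[m,2],1); print("ramp",pm,"u at z42",(0.042-pm[1])/pm[0],"u at z6",(0.006-pm[1])/pm[0])
    for n,k in (("ramp",m),("rest",r)):
        C,*_=np.linalg.lstsq(np.c_[q[k,:2],np.ones(k.sum())],q[k,2],rcond=None); print(n,"yaw",np.rad2deg(np.arctan2(C[1],C[0])),C)
    print("yaw",np.rad2deg(yaw),ex,ey)
E
python3 - <<'E'
from ch import *
d=dict(np.load("w1.npz")); T=d["T"]@d["tool_from_camera"]
P=cloud(d,T); q=P[105:300,90:235].reshape(-1,3); g=d["frame"][105:300,90:235].min(-1).ravel()
chute(q[(g>90)&(q[:,2]>.0035)])
plan([.511,.197,.10])
E
```

```text
-6.000000000000001 slopes [-1.1119 -1.1321] med [ 0.472  -0.0221  0.0575]
-7.121995035929791 slopes [ 0.0523 -0.0256] med [ 0.472  -0.0128  0.0668]
-7.108646157930671 slopes [ 0.0388 -0.0414] med [ 0.472  -0.0129  0.0666]
-7.109942032141459 slopes [ 0.0401 -0.0401] med [ 0.472  -0.0128  0.0667]
rest v [0.014  0.0144 0.0275 0.0395 0.0397] zmax 0.06178472814444658 u 0.5861525622127469 0.6066879010815175
rest slope [ 0.88   -0.4722] u at z36 0.5775237938866428
ramp [ 0.0771 -0.0177] u at z42 0.7737447572507276 u at z6 0.30696039274180487
ramp yaw -0.386297771386795 [ 0.0776 -0.0005 -0.0179]
rest yaw -10.670338537384135 [ 0.8692 -0.1638 -0.4724]
yaw -7.109945433479058 [ 0.9923 -0.1238] [0.1238 0.9923]
shift [0.4664 1.8431 2.188 ] max 2.1879790274073154
```

```bash
python3 -m handwheel '[[[0.12,0.46,0.4,0,0,0.12,1],[0.12,0.46,0.4,0,0,0.12,1],[0.12,0.46,0.4,0,0,0.12,1],[0.12,0.46,0.4,0,0,0.12,1],[0,0,0.5,0,0,0,1],[0,0,0,0,0,0,1],[0,0,0,0,0,0,1]]]'
python3 - <<'E'
from h import *
T=tool(); a=imaging.capture("wrist"); save("w2",a); np.savez("w2.npz",T=T,**a); 
ax=np.array([-np.cos(np.deg2rad(-25.3)),-np.sin(np.deg2rad(-25.3)),0]); z=np.array([0,0,-1.])
plan([.511,.197,0.0],np.c_[ax,np.cross(z,ax),z])
E
```

```text
clock: 2.7
tcp_pos: [0.5146, 0.1959, 0.1063]
tool_rot: [0.69, 3.064, 0.001]
force: [0.8, -0.1, 0.5]
opening: 0.0855
finger_force: 0.0
shift [ 0.0698 -0.0118  1.7751] max 1.775122312271479
turn [ 0.0056  0.0066 -0.0106]
```

View pics/w2.png

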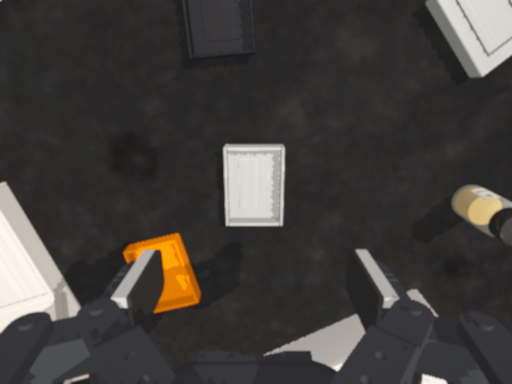

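The lid sits at (254,185), square to the tool. The orange tray at (165,270) looks close to the left finger, so I'll check the clearance in tool coordinates.

Run:
```python
from h import *
d=dict(np.load("w2.npz")); P=cloud(d,d["tool_from_camera"]); h=d["T"][2,3]
f=d["frame"].astype(int)
def rep(n,m,y0,y1,x0,x1):
    M=np.zeros(m.shape,bool); M[y0:y1,x0:x1]=m[y0:y1,x0:x1]
    q=P[M]; q=q[np.isfinite(q[:,2])&(h-q[:,2]>.004)]; print(n,np.percentile(q,[1,99],axis=0), cv2.minAreaRect((q[:,:2]*1000).astype(np.float32)))
rep("lid",f.min(-1)>80,130,240,210,300)
rep("orange",(f[...,0]>150)&(f[...,2]<80),220,330,110,210)
```

```text
lid [[-0.0273 -0.024   0.0912]
 [ 0.0362  0.0216  0.1022]] ((4.301845550537109, -1.1439590454101562), (46.004764556884766, 64.14128112792969), 89.9104995727539)
orange [[-0.1103 -0.1089 -0.0136]
 [ 0.0014 -0.0431  0.1022]] ((-50.33247756958008, -78.0887222290039), (124.38847351074219, 63.71510314941406), 4.528183460235596)
```

The lid centre is at tool (+4.3, −1.1) mm. The orange tray's nearest corner is about 25 mm clear of the finger. Descending and gripping.

```bash
python3 -m handwheel '[[[0.07,-0.02,0.4,0,0,0,1],[0,0,0.5,0,0,0,1],[0,0,0.5,0,0,0,1],[0,0,0.28,0,0,0,1],[0,0,0.09,0,0,0,1],[0,0,0,0,0,0,1],[0,0,0,0,0,0,0.4],[0,0,0,0,0,0,0.3],[0,0,0,0,0,0,0.3],[0,0,0,0,0,0,0.3]]]' 40
python3 -m handwheel '[[[0,0,0,0,0,0,0.3],[0,0,0,0,0,0,0.3],[0,0,0,0,0,0,0.3]]]'
```

```text
clock: 4.0
tcp_pos: [0.5105, 0.1964, -0.0002]
tool_rot: [0.691, 3.064, 0.001]
force: [-1.0, -1.0, 9.3]
opening: 0.0446
finger_force: 40.0
clock: 4.38
tcp_pos: [0.5105, 0.1964, -0.0002]
tool_rot: [0.691, 3.064, 0.001]
force: [-2.0, -0.6, 9.8]
opening: 0.0449
finger_force: 40.0
```

```bash
python3 -m handwheel '[[[0,0,-0.2,0,0,0,0.3],[0,0,-0.5,0,0,0,0.3],[0,0,-0.6,0,0,0,0.3],[0,0,-0.6,0,0,0,0.3],[0,0,-0.6,0,0,0,0.3],[0,0,0,0,0,0,0.3]]]'
cat >> ch.py <<'E'
yaw=np.deg2rad(-7.1); CO=np.array([.5779,-.0449,0]); CR=R.from_euler("z",yaw).as_matrix()
s2=np.sqrt(.5)
RT=CR@np.array([[-s2,0,s2],[0,1,0],[-s2,0,-s2]])
def lidtcp(up,nrm,back=0):  # m up-slope of notch seat, off rest normal
    c=np.array([.0177,0,.0636])+up*np.array([s2,0,s2])+(nrm+back)*np.array([-s2,0,s2])
    return CO+CR@c+RT[:,2]*.007
E
python3 - <<'E'
from ch import *
p=lidtcp(.005,.002,.06); print(p,status.sense()["opening"],tool()[:3,3],RT); plan(p,RT)
E
```

```text
clock: 5.12
tcp_pos: [0.5115, 0.1967, 0.1522]
tool_rot: [0.69, 3.06, 0.004]
force: [0.6, 0.1, -0.4]
opening: 0.0449
finger_force: 41.9
[ 0.5604 -0.0427  0.106 ] 0.04485038585162751 [0.5115 0.1967 0.1522] [[-0.7017  0.1236  0.7017]
 [ 0.0874  0.9923 -0.0874]
 [-0.7071  0.     -0.7071]]
shift [-2.4447 -3.258   0.769 ] max 3.2580454871679754
turn [-0.704  -4.4352 -1.7413]
```

```bash
python3 -m handwheel '[[[-0.35,-0.465,0,0,0,0,0.3],[-0.35,-0.465,0,0,0,0,0.3],[-0.35,-0.465,0,0,0,0,0.3],[-0.35,-0.465,0,0,0,0,0.3],[-0.35,-0.465,0,0,0,0,0.3],[-0.35,-0.465,0,0,0,0,0.3],[-0.35,-0.465,0,0,0,0,0.3]]]'
python3 -m handwheel '[[[0,0,0,-0.12,-0.74,-0.29,0.3],[0,0,0,-0.12,-0.74,-0.29,0.3],[0,0,0,-0.12,-0.74,-0.29,0.3],[0,0,0,-0.12,-0.74,-0.29,0.3],[0,0,0,-0.12,-0.74,-0.29,0.3],[0,0,0,-0.12,-0.74,-0.29,0.3],[0,0,0,0,0,0,0.3],[0,0,0,0,0,0,0.3]]]'
python3 - <<'E'
from ch import *
plan(lidtcp(.005,.002,.03),RT)
T=tool(); a=imaging.capture("wrist"); save("w3",a); np.savez("w3.npz",T=T,**a)
E
```

```text
clock: 6.0
tcp_pos: [0.5588, -0.0443, 0.1486]
tool_rot: [-0.691, -3.064, 0.0]
force: [-0.0, 0.4, -0.3]
opening: 0.0446
finger_force: 41.9
clock: 7.0
tcp_pos: [0.5615, -0.0382, 0.1589]
tool_rot: [0.246, 2.562, 0.009]
force: [-0.1, -0.9, -0.2]
opening: 0.045
finger_force: 41.9
shift [ 0.3657 -0.1299  1.2247] max 1.2246637385374857
turn [ 0.0761 -1.25   -0.4334]
```

View pics/w3.png

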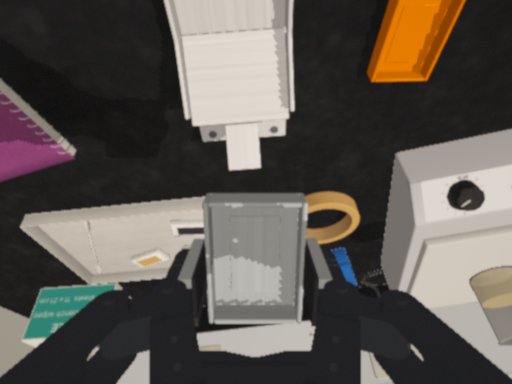

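The lid is held square between the pads at (255,260). The chute is at top centre, with the rest at (243,147) and the notch near (240,125). I'll refit the chute from this closer view.

```bash
python3 -m handwheel '[[[0,0,0,0.04,-0.63,-0.22,0.3],[0,0,0,0.04,-0.63,-0.22,0.3],[0,0,0,0,0,0,0.3],[0,0,0,0,0,0,0.3]]]'
python3 - <<'E'
from ch import *
d=dict(np.load("w3.npz")); T=d["T"]@d["tool_from_camera"]
P=cloud(d,T); g=d["frame"].min(-1); m=np.zeros(g.shape,bool); m[:172,160:300]=1
q=P[m&(g>90)&(P[...,2]>.0035)]
c=(q-CO)@CR   # chute coords
r=(c[:,2]>.044)&(c[:,0]>0); print("rest y",np.percentile(c[r,1],[1,99]),"x max",np.percentile(c[r,0],[1,99]),"z",np.percentile(c[r,2],[1,99]),"z-x",np.median(c[r,2]-c[r,0]))
k=(abs(c[:,1])<.025)&(c[:,2]>.01)&(c[:,2]<.038)&(c[:,0]<-.01)
C,*_=np.linalg.lstsq(np.c_[c[k,:2],np.ones(k.sum())],c[k,2],rcond=None); print("ramp",C,"x at z42",(.042-C[2])/C[0])
C,*_=np.linalg.lstsq(np.c_[c[r,:2],np.ones(r.sum())],c[r,2],rcond=None); print("rest",C)
k=(abs(c[:,1])<.025)&(c[:,2]>.03)
for x in np.arange(-.014,.028,.002):
    b=k&(abs(c[:,0]-x)<.001); b.sum() and print(round(x,3),np.median(c[b,2]),np.percentile(c[b,1],[2,98]))
# yaw from outer guide edges
for x in (-.07,-.05,-.03):
    b=(abs(c[:,0]-x)<.006); b.sum() and print("edge",x,np.percentile(c[b,1],[1,99]))
plan(lidtcp(.005,.002,.03),RT)
E
```

```text
clock: 7.55
tcp_pos: [0.5649, -0.0353, 0.1687]
tool_rot: [0.201, 2.515, 0.032]
force: [-0.4, -0.0, -0.3]
opening: 0.045
finger_force: 41.9
rest y [-0.0131  0.0123] x max [0.0074 0.0257] z [0.0441 0.0611] z-x 0.0361501830201551
ramp [0.6918 0.0019 0.0466] x at z42 -0.006652536623622212
rest [0.9658 0.0013 0.0366]
-0.014 0.037076747822812395 [-0.0241  0.0234]
-0.012 0.038542063382378255 [-0.0232  0.0241]
-0.01 0.039825176544032795 [-0.0237  0.0242]
-0.008 0.04114915340228531 [-0.0242  0.0241]
-0.006 0.04147051876449566 [-0.0224  0.0225]
-0.004 0.039766878602631395 [-0.014   0.0107]
-0.002 0.03757299209748144 [-0.0083  0.0147]
0.0 0.03664307336691357 [-0.0146  0.0118]
0.002 0.03816838311250359 [-0.013   0.0123]
0.004 0.04007305195651446 [-0.0131  0.0119]
0.006 0.04189460647549732 [-0.0124  0.0119]
0.008 0.04416780740991655 [-0.0129  0.0118]
0.01 0.045945915501785714 [-0.0125  0.0121]
0.012 0.04810529892421417 [-0.0127  0.0121]
0.014 0.05004873348501633 [-0.0129  0.0119]
0.016 0.05213427738697682 [-0.0124  0.0123]
0.018 0.054050250294456814 [-0.0126  0.0122]
0.02 0.05617479716808173 [-0.0126  0.012 ]
0.022 0.058011542370020874 [-0.0129  0.0117]
0.024 0.059759905981723385 [-0.0132  0.0124]
0.026 0.06032358202927704 [-0.0127  0.0107]
edge -0.07 [-0.0395  0.0385]
edge -0.05 [-0.0395  0.0386]
edge -0.03 [-0.0395  0.0386]
shift [ 0.5601 -0.2241  1.3025] max 1.3024647585649025
turn [ 0.2512 -0.968  -0.3165]
```

```bash
python3 -m handwheel '[[[0,0,0,0,-0.4,0,0.3],[0,0,0,0,-0.4,0,0.3],[0,0,0,0,0,0,0.3]]]'
python3 - <<'E'
from ch import *
print(status.sense()["joint_pos"]); plan(lidtcp(.005,.002,.03),RT)
E
```

```text
clock: 7.92
tcp_pos: [0.5729, -0.0345, 0.1908]
tool_rot: [0.201, 2.44, 0.03]
force: [-1.5, 0.2, -1.0]
opening: 0.045
finger_force: 41.9
[-0.234   0.3395  2.1061  1.4766  0.1191 -3.074 ]
shift [ 0.9862 -0.2902  1.4554] max 1.4554375884617712
turn [ 0.2628 -0.544  -0.345 ]
```

Joint 5 (0.119) and joint 6 (−3.074) have hit their limits: a 45° forward tool tilt is out of reach here. The fix is to put the lid down, regrip it with the tool leaning back about 25°, and place with only about 20° of tilt. First I turn the tool back to vertical.

```bash
python3 - <<'E'
from ch import *
RD=CR@np.diag([-1.,1,-1]); plan([.50,.21,.17],RD)
E
python3 -m handwheel '[[[0,0,0,0,0.5,0,0.3],[0,0,0,0,0.5,0,0.3],[0,0,0,0,0.5,0,0.3],[0,0,0,0,0.5,0,0.3],[0,0,0,0,0.5,0,0.3],[0,0,0,0,0.5,0,0.3],[0,0,0,0,0,0,0.3]]]'
python3 - <<'E'
from ch import *
RD=CR@np.diag([-1.,1,-1]); plan([.50,.21,.17],RD); print(status.sense()["joint_pos"])
E
```

```text
shift [ 1.7629  3.8334 -0.6328] max 3.833396541018693
turn [ 0.3822  3.9538 -0.2225]
clock: 8.8
tcp_pos: [0.5826, -0.0199, 0.195]
tool_rot: [0.162, 2.783, 0.126]
force: [1.1, 0.1, -1.8]
opening: 0.0451
finger_force: 41.9
shift [1.914  3.6132 0.1682] max 3.6132292703612774
turn [0.6349 1.9772 0.0426]
[-0.2185  0.3521  1.7948  0.2283  0.6727 -1.8287]
```

```bash
python3 -m handwheel '[[[0,0,0,0.16,0.5,0.01,0.3],[0,0,0,0.16,0.5,0.01,0.3],[0,0,0,0.16,0.5,0.01,0.3],[0,0,0,0.16,0.5,0.01,0.3],[0,0,0,0,0,0,0.3]]]'
python3 - <<'E'
from ch import *
RD=CR@np.diag([-1.,1,-1]); plan([.50,.21,.12],RD); print(status.sense()["joint_pos"])
E
```

```text
clock: 9.43
tcp_pos: [0.5821, -0.0187, 0.1941]
tool_rot: [-0.194, -3.132, -0.004]
force: [0.4, 0.9, -0.8]
opening: 0.0449
finger_force: 41.9
shift [1.825  3.6103 1.25  ] max 3.610260644334693
turn [ 0.014  -0.0207 -0.    ]
[-0.136   0.4739  1.4968  0.0026  1.1745 -1.5839]
```

```bash
python3 -m handwheel '[[[0.26,0.516,0.1,0,0,0,0.3],[0.26,0.516,0.1,0,0,0,0.3],[0.26,0.516,0.1,0,0,0,0.3],[0.26,0.516,0.1,0,0,0,0.3],[0.26,0.516,0.1,0,0,0,0.3],[0.26,0.516,0.1,0,0,0,0.3],[0.26,0.516,0.1,0,0,0,0.3],[0,0,0.5,0,0,0,0.3],[0,0,0.5,0,0,0,0.3],[0,0,0,0,0,0,0.3]]]'
python3 - <<'E'
from ch import *
RD=CR@np.diag([-1.,1,-1]); plan([.50,.21,.0005],RD); print(status.sense()["joint_pos"])
E
```

```text
clock: 10.68
tcp_pos: [0.4984, 0.2102, 0.0932]
tool_rot: [-0.195, -3.13, -0.006]
force: [0.1, -0.2, 1.0]
opening: 0.0451
finger_force: 41.9
shift [-0.0366 -0.0065  1.5454] max 1.5453752734791975
turn [ 0.0214 -0.0339 -0.0045]
[ 0.2852  0.5574  1.6986  0.0074  0.8896 -1.1656]
```

```bash
python3 -m handwheel '[[[0,0,0.5,0,0,0,0.3],[0,0,0.5,0,0,0,0.3],[0,0,0.4,0,0,0,0.3],[0,0,0.145,0,0,0,0.3],[0,0,0,0,0,0,0.3],[0,0,0,0,0,0,0.6],[0,0,0,0,0,0,1],[0,0,0,0,0,0,1],[0,0,-0.6,0,0,0,1],[0,0,-0.6,0,0,0,1]]]'
python3 -m handwheel '[[[0,0,0,0,0.5,0,1],[0,0,0,0,0.5,0,1],[0,0,0,0,0.5,0,1],[0,0,0,0,0.5,0,1],[0,0,0,0,0.5,0,1],[0,0,0,0,0,0,1],[0,0,0,0,0,0,1]]]'
python3 - <<'E'
from ch import *
s=status.sense(); print(s["joint_pos"],s["opening"]); T=tool(); print(T)
d=imaging.capture("wrist"); P=cloud(d,T@d["tool_from_camera"]); f=d["frame"].min(-1); save("w4",d)
c=P[(f>80)&(P[...,2]>.004)&(P[...,2]<.02)&(np.hypot(P[...,0]-.5,P[...,1]-.21)<.06)]
print(len(c),np.median(c[:,2]),cv2.minAreaRect((c[:,:2]*1000).astype(np.float32)))
rt=CR@np.diag([-1.,1,-1])@R.from_euler("y",25,degrees=True).as_matrix()
plan([.5,.21,.006],rt)
E
```

```text
clock: 11.92
tcp_pos: [0.4999, 0.2114, 0.075]
tool_rot: [-0.197, -3.131, -0.009]
force: [1.1, -0.2, 0.3]
opening: 0.0852
finger_force: 0.0
clock: 12.8
tcp_pos: [0.4999, 0.2115, 0.0742]
tool_rot: [-0.168, -2.698, -0.045]
force: [-0.4, -0.2, 0.5]
opening: 0.0855
finger_force: 0.0
[ 0.2018  0.7613  1.3962  0.1439  1.4028 -1.2988] 0.08547119286238439
[[-0.8983  0.1253 -0.4211  0.4999]
 [ 0.1112  0.9921  0.0581  0.2115]
 [ 0.425   0.0054 -0.9052  0.0742]
 [ 0.      0.      0.      1.    ]]
1531 0.013077494960001074 ((500.0829162597656, 211.64205932617188), (46.007686614990234, 63.115234375), 82.78953552246094)
shift [-0.491  -0.0316  1.0282] max 1.028189882569093
turn [ 0.0321 -0.0161  0.0051]
```

View pics/w4.png

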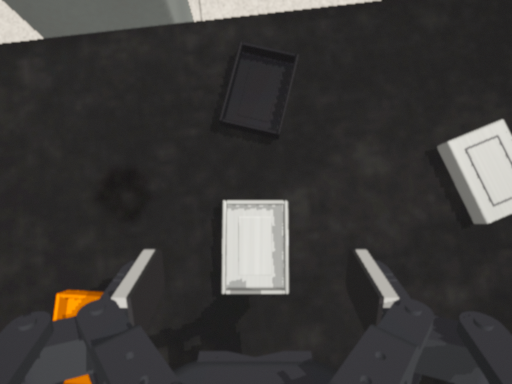

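The lid is upright again at (255,247), world (0.500, 0.2116), yaw −7.2°, with clear space around it. I go straight down with the tilted tool and grip.

```bash
python3 -m handwheel '[[[-0.16,0,0.343,0.03,0,0,1],[-0.16,0,0.343,0,0,0,1],[-0.12,0,0.257,0,0,0,1],[-0.04,0,0.086,0,0,0,1],[0,0,0,0,0,0,1],[0,0,0,0,0,0,0.3],[0,0,0,0,0,0,0.3],[0,0,0,0,0,0,0.3],[0,0,0,0,0,0,0.3],[0,0,0,0,0,0,0.3]]]' 50
python3 -m handwheel '[[[0,0,0,0,0,0,0.3],[0,0,0,0,0,0,0.3]]]'
python3 - <<'E'
from ch import *
print(tool())
E
```

```text
clock: 14.1
tcp_pos: [0.5003, 0.2117, 0.0068]
tool_rot: [-0.167, -2.697, -0.039]
force: [0.7, -1.5, 9.3]
opening: 0.0442
finger_force: 50.7
clock: 14.35
tcp_pos: [0.5004, 0.2117, 0.0068]
tool_rot: [-0.167, -2.697, -0.039]
force: [1.1, -0.9, 8.6]
opening: 0.0445
finger_force: 50.7
[[-0.898   0.1233 -0.4223  0.5004]
 [ 0.1111  0.9924  0.0535  0.2117]
 [ 0.4256  0.0011 -0.9049  0.0068]
 [ 0.      0.      0.      1.    ]]
```

```bash
cat >> ch.py <<'E'
T0=np.array([[-0.898,.1233,-.4223,.5004],[.1111,.9924,.0535,.2117],[.4256,.0011,-.9049,.0068],[0,0,0,1]])
TL=np.linalg.inv(T0)@np.vstack([np.c_[R.from_euler("z",-7.2,degrees=True).as_matrix(),[.5001,.2116,.007]],[0,0,0,1]])
def place(up,nrm,dz=0):
    c=np.array([.0177,0,.0636+dz])+up*np.array([s2,0,s2])+nrm*np.array([-s2,0,s2])
    L=np.eye(4); L[:3,:3]=CR@np.array([[s2,0,-s2],[0,1,0],[s2,0,s2]]); L[:3,3]=CO+CR@c
    return L@np.linalg.inv(TL)
def lidnow():
    L=tool()@TL; c=CR.T@(L[:3,3]-CO); return c,CR.T@L[:3,:3]
E
python3 -m handwheel '[[[0.1,0,-0.2,0,0,0,0.3],[0.19,0,-0.4,0,0,0,0.3],[0.19,0,-0.4,0,0,0,0.3],[0.19,0,-0.4,0,0,0,0.3],[0.19,0,-0.4,0,0,0,0.3],[0.19,0,-0.4,0,0,0,0.3],[0,0,0,0,0,0,0.3]]]'
python3 - <<'E'
from ch import *
G=place(.005,.002,.06); print(G); plan(G[:3,3],G[:3,:3]); print(status.sense()["joint_pos"])
E
```

```text
clock: 15.22
tcp_pos: [0.5001, 0.2119, 0.1546]
tool_rot: [-0.166, -2.7, -0.04]
force: [0.2, -0.4, -1.1]
opening: 0.0445
finger_force: 51.3
[[-0.9338  0.1214  0.3363  0.5979]
 [ 0.114   0.9926 -0.0417 -0.0473]
 [-0.3389 -0.0007 -0.9409  0.1286]
 [ 0.      0.      0.      1.    ]]
shift [-2.1276 -4.0859 -0.5242] max 4.085880358876928
turn [ 0.0165 -4.4842 -0.0097]
[ 0.2045  0.6633  1.3408  0.1385  1.5534 -1.275 ]
```

```bash
python3 -m handwheel '[[[-0.216,-0.454,-0.102,0,0,0,0.3],[-0.216,-0.454,-0.102,0,0,0,0.3],[-0.216,-0.454,-0.102,0,0,0,0.3],[-0.216,-0.454,-0.102,0,0,0,0.3],[-0.216,-0.454,-0.102,0,0,0,0.3],[-0.216,-0.454,-0.102,0,0,0,0.3],[-0.216,-0.454,-0.102,0,0,0,0.3],[-0.216,-0.454,-0.102,0,0,0,0.3],[-0.216,-0.454,-0.102,0,0,0,0.3]]]'
python3 -m handwheel '[[[0,0,0,0,-0.56,0,0.3],[0,0,0,0,-0.56,0,0.3],[0,0,0,0,-0.56,0,0.3],[0,0,0,0,-0.56,0,0.3],[0,0,0,0,-0.56,0,0.3],[0,0,0,0,-0.56,0,0.3],[0,0,0,0,-0.56,0,0.3],[0,0,0,0,-0.56,0,0.3],[0,0,0,0,0,0,0.3],[0,0,0,0,0,0,0.3]]]'
python3 - <<'E'
from ch import *
for dz in (.03,0): G=place(.005,.002,dz); plan(G[:3,3],G[:3,:3])
print(status.sense()["joint_pos"],lidnow())
d=imaging.capture("wrist"); save("w5",d)
E
```

```text
clock: 16.35
tcp_pos: [0.597, -0.0485, 0.1518]
tool_rot: [-0.167, -2.696, -0.039]
force: [-0.2, 0.3, -0.6]
opening: 0.0441
finger_force: 51.3
clock: 17.6
tcp_pos: [0.5975, -0.0476, 0.1523]
tool_rot: [0.173, 2.797, -0.029]
force: [0.5, -0.1, -0.5]
opening: 0.044
finger_force: 51.3
shift [0.2921 0.0067 0.8457] max 0.8457233123369526
turn [ 0.0044 -0.034  -0.0129]
shift [0.4587 0.0062 1.3171] max 1.3171370910630982
turn [ 0.0044 -0.034  -0.0129]
[-0.1925  0.4373  1.7936  0.0439  0.5722 -1.6725] (array([ 0.0194, -0.0004,  0.1522]), array([[ 0.7113,  0.0019, -0.7029],
       [-0.0024,  1.    ,  0.0003],
       [ 0.7029,  0.0015,  0.7113]]))
```

View pics/w5.png

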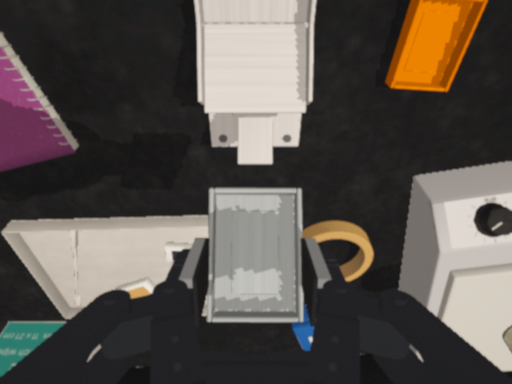

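The lid is held square at (255,255), centred on the rest at (255,140). A quick depth check of the lid's actual tilt, then down.

Run:
```python
from ch import *
T=tool(); d=imaging.capture("wrist"); P=cloud(d,T@d["tool_from_camera"])
q=P[185:325,205:306].reshape(-1,3); c=(q-CO)@CR
cp,Lr=lidnow(); l=(c-cp)@Lr   # lid coords
k=(abs(l[:,2])<.014)&(abs(l[:,0])<.04)&(abs(l[:,1])<.03); l=l[k]
print("ext",np.percentile(l,[.5,99.5],axis=0))
f=(abs(l[:,0])<.026)&(abs(l[:,1])<.012)&(l[:,2]<-.001)
C,*_=np.linalg.lstsq(np.c_[l[f,:2],np.ones(f.sum())],l[f,2],rcond=None); print("floor",C,f.sum())
r=l[:,2]>.003; print("rim x",np.percentile(l[r,0],[.5,99.5]),"y",np.percentile(l[r,1],[.5,99.5]),"z",np.median(l[r,2]))
```

```text
ext [[-0.0319 -0.0226 -0.006 ]
 [ 0.0312  0.0224  0.0123]]
floor [-0.0005  0.0008 -0.0038] 4712
rim x [-0.032   0.0314] y [-0.023   0.0228] z 0.006806369297429545
```

```bash
python3 -m handwheel '[[[0.09,0,0.26,0,-0.03,0,0.3],[0.09,0,0.26,0,0,0,0.3],[0.09,0,0.26,0,0,0,0.3],[0.09,0,0.26,0,0,0,0.3],[0.05,0.006,0.14,0,0,0,0.3],[0.03,0,0.09,0,0,0,0.3],[0.019,0,0.047,0,0,0,0.3],[0,0,0,0,0,0,0.3],[0,0,0,0,0,0,0.3]]]'
python3 - <<'E'
from ch import *
G=place(.005,.002,0); plan(G[:3,3],G[:3,:3]); G=place(.004,.0005,0); plan(G[:3,3]); print(lidnow()[0])
E
```

```text
clock: 18.82
tcp_pos: [0.5981, -0.0473, 0.0689]
tool_rot: [0.173, 2.79, -0.029]
force: [-0.0, -0.3, -0.8]
opening: 0.0442
finger_force: 51.3
shift [ 0.0045 -0.0004  0.003 ] max 0.0045122703422996666
turn [ 0.0042  0.0078 -0.0129]
shift [ 0.009  -0.0004  0.0327] max 0.032691674294091526
[0.02   0.     0.0688]
```

```bash
python3 -m handwheel '[[[0.01,0,0.035,0,0,0,0.3],[0,0,0,0,0,0,0.3],[0,0,0,0,0,0,0.56],[0,0,0,0,0,0,0.6],[0,0,0,0,0,0,0.8],[0,0,0,0,0,0,1],[0,0,0,0,0,0,1],[0,0,0,0,0,0,1]]]'
python3 - <<'E'
from ch import *
T=tool(); d=imaging.capture("wrist"); save("w6",d); P=cloud(d,T@d["tool_from_camera"])
c=(P[150:345,195:315].reshape(-1,3)-CO)@CR
k=(c[:,2]>.03)&(c[:,2]<.1)&(abs(c[:,1])<.028)&(c[:,0]>-.02)&(c[:,0]<.06); c=c[k]
a=(c[:,0]+c[:,2]-.036)*s2; n=(-c[:,0]+c[:,2]-.036)*s2
for nm,x in (("along",a),("normal",n),("y",c[:,1])): print(nm,np.percentile(x,[1,50,99]))
r=n>.011; print("rim along",np.percentile(a[r],[1,99]),"y",np.percentile(c[r,1],[1,99]))
print("up world in tool",T[2,:3],"-x chute in tool",T[:3,:3].T@-CR[:,0])
E
```

```text
clock: 19.82
tcp_pos: [0.5981, -0.0472, 0.0663]
tool_rot: [0.173, 2.79, -0.029]
force: [-0.4, -0.6, 0.1]
opening: 0.0854
finger_force: 0.0
along [-0.0155  0.0243  0.0628]
normal [0.0008 0.0039 0.0153]
y [-0.0254  0.0002  0.0254]
rim along [-0.0162  0.0635] y [-0.0261  0.0262]
up world in tool [-0.3397  0.0008 -0.9405] -x chute in tool [ 0.9405  0.0005 -0.3397]
```

View pics/w6.png

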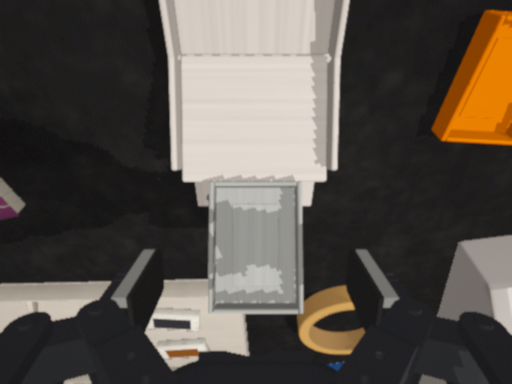

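The lid leans correctly: closed face on the rest, lower edge in the notch at (255,182), top edge 63.5 mm up the slope, fingers free on both sides. I back out, set the tool upright, and go round behind.

```bash
python3 -m handwheel '[[[0,0,-0.1,0,0,0,1],[0,0,-0.25,0,0,0,1],[0,0,-0.35,0,0,0,1],[0,0,-0.35,0,0,0,1],[0,0,-0.35,0,0,0,1],[0,0,-0.35,0,0,0,1],[0,0,-0.25,0,0,0,1]]]'
python3 -m handwheel '[[[0,0,0,0,0.5,0,0],[0,0,0,0,0.5,0,0],[0,0,0,0,0.5,0,0],[0,0,0,0,0.48,0,0],[0,0,0,0,0,0,0]]]' 40
python3 - <<'E'
from ch import *
p=CO+CR@np.array([.085,0,.19]); plan(p,CR@np.diag([-1.,1,-1])); print((tool()[:3,3]-CO)@CR)
E
```

```text
clock: 20.75
tcp_pos: [0.5572, -0.0422, 0.1809]
tool_rot: [0.173, 2.789, -0.029]
force: [0.0, 0.5, -0.6]
opening: 0.0853
finger_force: 0.0
clock: 21.38
tcp_pos: [0.5585, -0.0425, 0.1793]
tool_rot: [0.194, 3.134, 0.001]
force: [-0.2, -0.0, -1.2]
opening: 0.0001
finger_force: 0.0
shift [-1.7434 -0.0005 -0.1744] max 1.7434045879895603
turn [0.004  0.0107 0.0022]
[-0.0196 -0.      0.1793]
```

```bash
python3 -m handwheel '[[[-0.3,0,0,0,0,0,0],[-0.4,0,0,0,0,0,0],[-0.4,0,0,0,0,0,0],[-0.4,0,0,0,0,0,0],[-0.25,0,0,0,0,0,0],[0,0,0.3,0,0,0,0],[0,0,0.5,0,0,0,0],[0,0,0.5,0,0,0,0],[0,0,0.4,0,0,0,0],[0,0,0.12,0,0,0,0]]]'
python3 - <<'E'
from ch import *
print((tool()[:3,3]-CO)@CR, status.sense()["force"])
d=imaging.capture("wrist"); P=cloud(d,tool()@d["tool_from_camera"])
c=(P.reshape(-1,3)-CO)@CR
k=(c[:,2]>.06)&(abs(c[:,1])<.03)&(c[:,0]>-.03)&(c[:,0]<.052); print(k.sum(),np.percentile(c[k],[1,99],axis=0))
E
```

```text
clock: 22.62
tcp_pos: [0.6596, -0.0548, 0.0679]
tool_rot: [-0.194, -3.133, -0.002]
force: [-0.2, -0.2, 0.3]
opening: 0.0
finger_force: 0.0
[0.0823 0.0003 0.0679] [-0.2023 -0.2036  0.2665]
7820 [[ 0.0071 -0.0223  0.0603]
 [ 0.0448  0.0226  0.0907]]
```

```bash
python3 -m handwheel '[[[0.12,0,-0.05,0,0,0,0],[0.12,0,0,0,0,0,0],[0.12,0,0,0,0,0,0],[0.12,0,0,0,0,0,0],[0.12,0,0,0,0,0,0],[0.12,0,0,0,0,0,0],[0.12,0,0,0,0,0,0],[0.12,0,0,0,0,0,0],[0.12,0,0,0,0,0,0],[0.12,0,0,0,0,0,0]]]'
python3 -m handwheel '[[[0.12,0,0,0,0,0,0],[0.12,0,0,0,0,0,0],[0.12,0,0,0,0,0,0],[0.12,0,0,0,0,0,0],[0.12,0,0,0,0,0,0],[0.12,0,0,0,0,0,0],[0,0,0,0,0,0,0],[0,0,0,0,0,0,0],[0,0,0,0,0,0,0]]]'
python3 - <<'E'
from ch import *
print((tool()[:3,3]-CO)@CR, status.sense()["force"])
d=imaging.capture("wrist"); save("w7",d)
E
```

```text
clock: 23.92
tcp_pos: [0.59, -0.0462, 0.073]
tool_rot: [0.194, 3.135, 0.001]
force: [0.6, 0.5, 0.2]
opening: 0.0002
finger_force: 0.1
clock: 25.05
tcp_pos: [0.5479, -0.041, 0.073]
tool_rot: [0.194, 3.134, 0.001]
force: [-0.5, -0.0, -0.2]
opening: -0.0001
finger_force: 0.0
[-0.0302  0.0001  0.073 ] [-0.4634 -0.022  -0.1999]
```

View pics/w7.png

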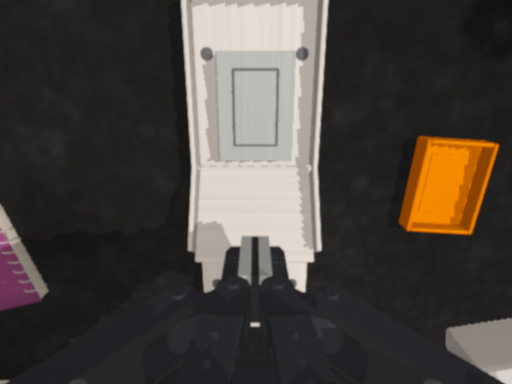

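The lid now shows its closed face on the landing at (255,105), with its lower edge at about row 160, just clear of the ramp foot. I back off and check that it lies flat.

```bash
python3 -m handwheel '[[[0,0,-0.3,0,0,0,0],[0,0,-0.5,0,0,0,0],[0,0,-0.5,0,0,0,0],[0,0,-0.5,0,0,0,0],[0,0,0,0,0,0,0],[0,0,0,0,0,0,0]]]'
python3 - <<'E'
from ch import *
d=imaging.capture("wrist"); P=cloud(d,tool()@d["tool_from_camera"]); c=(P.reshape(-1,3)-CO)@CR
k=(abs(c[:,2]-.0205)<.004)&(abs(c[:,1])<.03)&(c[:,0]<-.055)&(c[:,0]>-.152); l=c[k]
C,*_=np.linalg.lstsq(np.c_[l[:,:2],np.ones(k.sum())],l[:,2],rcond=None); print("tilt",C[:2],"z",np.percentile(l[:,2],[2,50,98]),"x",np.percentile(l[:,0],[1,99]),"y",np.percentile(l[:,1],[1,99]))
E
```

```text
clock: 25.85
tcp_pos: [0.5473, -0.041, 0.1805]
tool_rot: [0.194, 3.135, 0.001]
force: [0.0, 0.2, -0.5]
opening: 0.0003
finger_force: 0.0
tilt [-0.0024  0.0016] z [0.018  0.0195 0.021 ] x [-0.129  -0.0663] y [-0.0222  0.0228]
```

```bash
python3 -c "
from cell import arm; print(arm.finish_job())"
```

```text
the job is handed in; nothing more can be done
None
```

The lid was leaned in the notch, released and tipped over; it now lies flat on the landing, open side down. I never touched the other lid, and I handed the job in at about 26 s; my first 45° approach hit joint limits, so I set the lid down once on the worktop and regripped it.

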